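Click a sample cell into the photometer

TASK

Take the sample cell with the orange cap out of the blue rack and load it upright into the square well of the bench photometer, pressing it down past the sprung side ball until it clicks and stays held fully home, then let go of it. The cell is glass: push firmly but gently, never ramming it against the well's floor or rim, and leave the two teal-capped cells, the jar and the pipette where they are.

Things in the scene. Friction and masses are not known exactly. Their poses are not given: they have to be found in the camera images.
- orange_cell: To load: Glass sample cell with orange cap, 88 mm tall, 75 g, origin at the centre of its underside, z up. From the underside: 0-4 mm foot, tapering from 21 to 26 mm square; 4-24 body 26 mm square; 24-36 waist 19 mm square; 36-60 body 26 mm square; 60-88 cap 30 mm square (grip or press here). Four like sides, parallel to its x and y.
- photometer: White bench photometer, 190 x 230 x 76 mm, fixed, flat top, blue-framed square well. Origin on the bench under the well's centre, z up; the case reaches 115 mm to its -x (display, keys), 75 mm to +x, 115 mm to each side. Well 28 mm square (1 mm spare all round a cell), slick walls, sides along the photometer's x and y.
- well_mouth (a point): Centre of the well's mouth, level with the flat top, 76 mm above the bench. Solid floor 49.5 mm below; a plate on it, sprung up 24.5 mm, pushes back with 4 to 6 N and lifts out a cell that has not clicked. Ball, plate and floor share a stage set anywhere up to 9 mm higher or lower than these depths, unseen: feel for it.
- ball_mark (a point): Black dot on the top, 31 mm to the +y side of the well's centre. Below, 19 mm under the rim, a 12 mm steel ball stands 4.5 mm out of that wall (spring 7 to 11 N). The foot meets it 15 mm down (hump of 3 to 10 N). At 43 mm it begins to spring into the waist: the load drops, the cell is drawn down and held at 48 mm, cap 12 mm above the rim; 1.5 mm on, the load climbs: floor.
- rack: Blue rack, 62 x 205 x 30 mm, fixed to the bench. Origin: centre of the underside, z up, long side along its y. Three square pockets, 32 mm wide, 65 mm apart along y, pocket floors 6 mm above the bench; one cell stands in each, sides parallel to the rack's.
- teal_cell_a: Bystander in the rack: the same kind of cell with a teal cap (30 mm square, whole height 88 mm). Origin: centre of the underside.
- teal_cell_b: Bystander in the rack: the same kind of cell with a teal cap (30 mm square, whole height 88 mm). Origin: centre of the underside.
- bottle: Bystander: amber jar with a blue cap, 64 mm diameter, 110 mm tall, standing on the bench. Origin: centre of the underside.
- pipette: Bystander: white and grey pipette lying on the bench along its y, about 280 mm long, 24 mm thick. Origin: under its middle.
Things that resemble listed ones, but are neither listed nor needed, are in the scene too. What is meant by the rack is not grey or pink, and is the smaller of those in its own colour.

How it is judged:
By the outcome, as a careful person would: the job done as asked, in the order asked, and still so for the second after the job is handed in, with the robot touching nothing.
It also fails if it takes over 61 s, if anything falls off the work surface, if the arm or the gripper's body presses on something with over 40 N, if the wrist force passes 120 N, or if a joint passes its speed limit or range.

ROBOT

A 6-joint arm with a two-finger parallel gripper is mounted at the origin on the work surface. World frame = base frame: x ahead of the robot, y to its left, z up, the work surface at z = 0. Lengths are in m, angles in rad, forces in N, time in s.
With the tool pointing down it reaches from about 0.35 to 0.975 m from the base axis. Payload 4.9 kg.
Tool frame: the origin (TCP) lies at the very end of the fingers, on their centre line; the grasp point (between the pads) lies 19 mm behind it; z points along the fingers, y is the line along which they close (so a half turn about z gives the same grasp; the last joint's range is limited). The gripper opens to 85 mm and grips with 20 to 120 N. Pads are 22 mm wide; open, the fingers measure 114 mm over their backs; the gripper's body (76 mm by 85 mm) begins 54 mm behind the grasp point. The pads swing forward as they close: fully open they stand 13 mm farther back than shut.
Start: joints at [1.021, 0.053, 1.613, -0, 1.476, -0.119], TCP at [0.261, 0.568, 0.231] pointing down, gripper open.
Joint ranges: [-3.01, 3.01], [-1.01, 2.22], [0.06, 2.58], [-1.02, 4.17], [0.09, 2.62], [-3.14, 3.14]. Speed limits (rad/s): [2.57, 2.57, 3.14, 3.14, 3.14, 3.14].

INTERFACE

Orientations are given as a rotation vector (axis times angle).
In Python, from station import ctrl, imaging gives the robot as it stands.
- The arm moves only by the tool play_rows, never from a script. Its argument "series" is a list of rows, each a list of 3 entries, a list of its own where there are three numbers: the opening, from 0 (shut) to 1 (fully open), then the shift along the tool's x, y, z each as a share of 0.05 m, from -1 to 1, then the turn, a rotation vector about the tool's x, y, z each as a share of 8 degrees, from -1 to 1. In form: [[grip, [dx, dy, dz], [ax, ay, az]], ...]. A call has 1 to 8 rows; each row shifts and turns the commanded pose from where the row before left it, along the tool's axes as they then stand; what a row does not reach is not made up. A row lasts 1/8 s, in which the tool goes at most 62.5 mm and 10.7 degrees, less where a joint would pass 70% of its speed; a pose out of reach is approached as far as the arm can. A call with a number of a shift or a turn outside -1 to 1 is refused whole. A call with a gripper value outside its range is refused whole. The fingers move at their own pace and stop on an object; "force" is the grip in N (left out, the last holds). Time passes only in rows, so rows that do not move let the fingers close. It gives the time, the measured TCP pose, the force, the opening and the grip force at its end, in the units of the state.
- ctrl.get_obs(): the state, without advancing time (a new reading comes with each control period).
- imaging.get_image(name): name is "scene" or "top" or "wrist"; returns a dict with "color" (384x512x3 uint8, blue, green, red), "fx", "fy", "cx", "cy" (pixels), "extrinsics" (4x4, takes a point from world to camera coordinates); the wrist camera has in their place "hand_eye" (4x4, takes a point from camera to tool coordinates, whose origin is the TCP and whose axes are the flange's). Camera axes: x right, y down, z forward; pixel columns grow to the right and rows downward; lengths in m; the calibration is good to about 2 mm. A picture is of the moment at which its call begins: read the wrist's pose just before it. There is no depth.
- ctrl.finish_job(): hands the job in; it is judged then, once.
The state is a dict: "t": time; "q": joint angles; "dq": joint speeds; "effort": joint torques, N m; "tool_pos": TCP position; "tool_rot": TCP orientation; "contact_force": force on the tool from outside, world axes, zero at the start; "wrist_torque": the same for the moment, N m; "opening": finger opening in m; "grip_force": force on a finger pad.
Only numpy, scipy, OpenCV 4.12 (cv2) and the standard library are available. Lean on these libraries where they do the work, as an engineer would, in place of code of your own. Each camera call takes 0.05 s, during which the arm holds its last target. There are 200 camera calls.

## Working session

There is one attempt and no reset: what is moved stays moved. The work goes in short steps, Python scripts to look and compute and a tool call to move; the robot and the scene stay as the last step left them, time stands still between calls to the robot, and variables do not carry over. Pictures are saved under pics/ and viewed, at most 10 in all, crops included, and the job is handed in when it is done.

Besides the shell and the picture viewer there is one more tool, called after "Call:" in YAML: its name, and indented under it one key for each argument. play_rows: Moves the arm, as the interface text tells. Shift numbers are shares of 0.05 m and turn numbers shares of 8 degrees, none past 1 either way. Its arguments: {"type":"object","properties":{"series":{"type":"array"},"force":{"type":"number"}},"required":["series"]}

```bash
mkdir -p pics; cat > h.py <<'E'
import numpy as np,cv2
from scipy.spatial.transform import Rotation as R
from station import ctrl,imaging
def snap(n,f):
    o=ctrl.get_obs(); d=imaging.get_image(n); cv2.imwrite(f'pics/{f}.png',d['color'])
    if 'extrinsics' in d: T=np.linalg.inv(np.array(d['extrinsics']))
    else:
        W=np.eye(4);W[:3,:3]=R.from_rotvec(o['tool_rot']).as_matrix();W[:3,3]=o['tool_pos'];T=W@np.array(d['hand_eye'])
    np.savez(f'pics/{f}.npz',T=T,k=[d['fx'],d['fy'],d['cx'],d['cy']]); return d
def pt(f,u,v,z):
    a=np.load(f'pics/{f}.npz');T=a['T'];fx,fy,cx,cy=a['k']
    r=T[:3,:3]@np.array([(u-cx)/fx,(v-cy)/fy,1]);return T[:3,3]+r*(z-T[2,3])/r[2]
def pix(f,p):
    a=np.load(f'pics/{f}.npz');T=np.linalg.inv(a['T']);fx,fy,cx,cy=a['k']
    c=T[:3,:3]@np.array(p)+T[:3,3];return fx*c[0]/c[2]+cx,fy*c[1]/c[2]+cy
E
python3 - <<'E'
from h import *
a=snap('top','top1')['color'];b=snap('scene','scene1')['color']
cv2.imwrite('pics/top1x.png',cv2.resize(a,(800,600),interpolation=cv2.INTER_CUBIC))
cv2.imwrite('pics/scene1x.png',cv2.resize(b,(800,600),interpolation=cv2.INTER_CUBIC))
print(ctrl.get_obs())
E
```

```text
{'t': 0.1, 'q': array([ 1.02102803e+00,  5.32818359e-02,  1.61416419e+00, -2.53679462e-05,
        1.47600034e+00, -1.18980891e-01]), 'dq': array([-0.00120586, -0.00260938, -0.00171157,  0.0017555 ,  0.00136843,
        0.00134999]), 'effort': array([-3.23204249e-04, -3.94906998e+01, -3.71360207e+01, -1.72744312e-04,
        3.95950279e-03,  1.08512069e-05]), 'tool_pos': array([0.26068811, 0.56741313, 0.23018706]), 'tool_rot': array([-6.71330139e-01, -3.06842638e+00,  2.76303934e-03]), 'contact_force': array([-0.2052498 , -0.71881004,  0.01127614]), 'wrist_torque': array([-0.021463  ,  0.0179102 ,  0.02569542]), 'grip_force': 0.0, 'opening': 0.0854359827221648}
```

View pics/top1x.png

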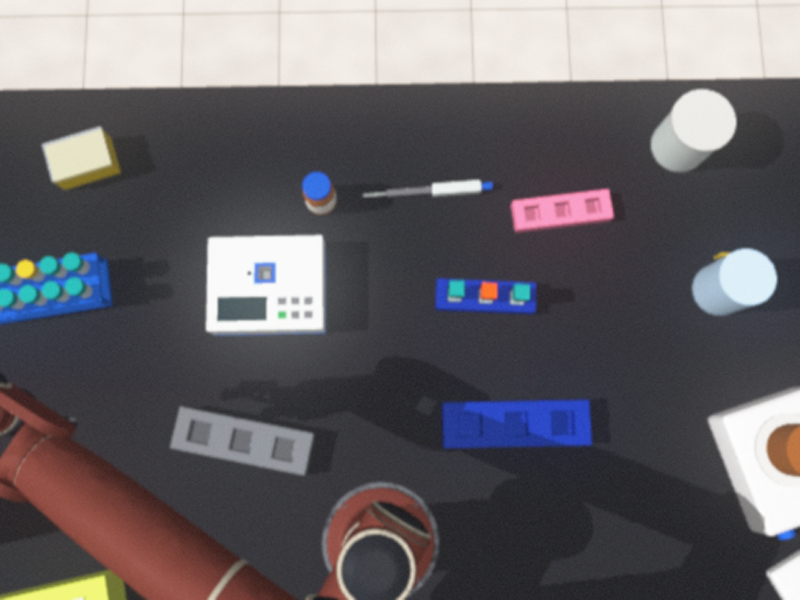

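View pics/scene1x.png

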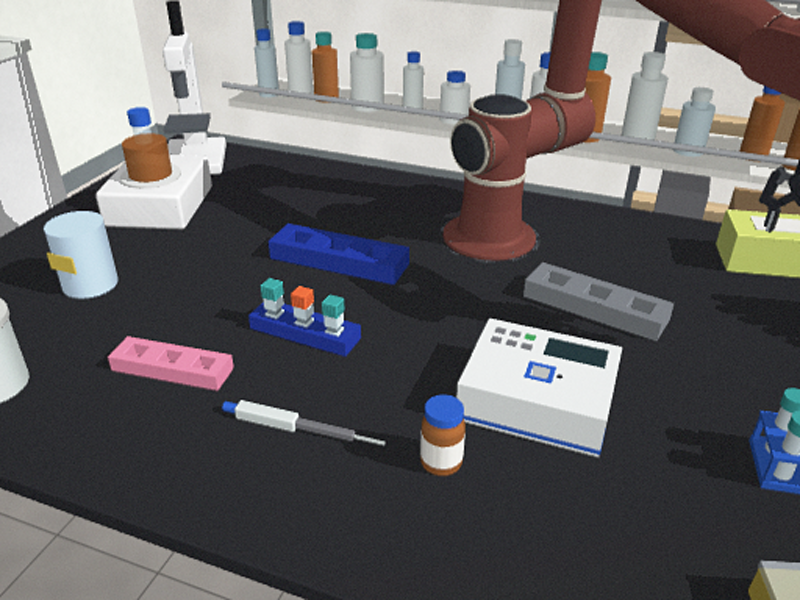

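Top view (800x600): orange cap at (488,291) in the small dark-blue rack at (486,296), flanked by teal caps at (457,288) and (521,292). Look-alikes are the large blue rack (517,424, empty), the pink rack (562,210), the grey rack (242,440), the tube rack with a yellow cap (25,268) and the brown beaker (785,450). I choose the orange cap at (488,291). The photometer well is at (264,272), with the ball dot at (249,272).

```bash
python3 - <<'E'
from h import *
a=cv2.imread('pics/top1.png');b=cv2.imread('pics/scene1.png')
def cen(im,lo,hi,box):
    x0,y0,x1,y1=box;h=cv2.cvtColor(im[y0:y1,x0:x1],cv2.COLOR_BGR2HSV);m=cv2.inRange(h,lo,hi)
    ys,xs=np.nonzero(m);return xs.mean()+x0,ys.mean()+y0,len(xs),m,cv2.minAreaRect(np.c_[xs+x0,ys+y0].astype(np.float32))
s=.64
B=lambda *q:[int(v*s) for v in q]
for n,lo,hi,box,z in [('orange',(3,120,120),(16,255,255),B(470,270,510,310),.094),('tealL',(75,80,80),(95,255,255),B(440,270,475,305),.094),('tealR',(75,80,80),(95,255,255),B(505,275,540,310),.094),('frame',(100,120,80),(130,255,255),B(245,255,285,290),.076),('white',(0,0,190),(180,60,255),B(195,225,335,335),.076),('jar',(100,120,80),(130,255,255),B(295,165,335,200),.11),('rack',(105,150,40),(130,255,255),B(425,270,545,320),.03)]:
    u,v,c,m,r=cen(a,lo,hi,box);print(n,c,round(u,1),round(v,1),pt('top1',u,v,z).round(4),np.array(r[1]).round(1),round(r[2],1))
    P=np.array([pt('top1',*q,z)[:2] for q in cv2.boxPoints(r)]);e=np.diff(np.r_[P,P[:1]],axis=0);print('   rect ctr',P.mean(0).round(4),np.linalg.norm(e,axis=1).round(3),np.degrees(np.arctan2(e[:,1],e[:,0])).round(1))
u,v=249*s,272*s;print('dot',pt('top1',u,v,.076).round(4))
for n,lo,hi,box,z in [('orange',(3,120,120),(16,255,255),B(285,280,320,312),.08),('frame',(100,120,80),(130,255,255),B(520,355,562,388),.076)]:
    u,v,c,m,r=cen(b,lo,hi,box);print('scene',n,c,pt('scene1',u,v,z).round(4))
o=ctrl.get_obs();print(R.from_rotvec(o['tool_rot']).as_matrix().round(3))
c=np.hstack([cv2.resize(a[165:210,270:355],(425,225),interpolation=cv2.INTER_CUBIC),cv2.resize(b[170:230,150:240],(338,225),interpolation=cv2.INTER_CUBIC)]);cv2.imwrite('pics/crop.png',c)
E
```

```text
orange 90 312.4 185.9 [ 0.4894 -0.2252  0.094 ] [9. 9.] 90.0
   rect ctr [ 0.4906 -0.2254] [0.028 0.028 0.028 0.028] [-91.  177.8  89.   -2. ]
tealL 97 291.7 184.7 [ 0.4943 -0.1611  0.094 ] [10.  9.] 90.0
   rect ctr [ 0.4934 -0.1604] [0.028 0.031 0.028 0.031] [-91.  178.2  89.   -1.6]
tealR 106 333.1 186.8 [ 0.4853 -0.2891  0.094 ] [10. 10.] 90.0
   rect ctr [ 0.4848 -0.2887] [0.031 0.031 0.031 0.031] [-91.  177.4  89.   -2.4]
frame 62 169.2 174.6 [0.5367 0.2213 0.076 ] [11. 12.] 90.0
   rect ctr [0.537  0.2219] [0.038 0.035 0.038 0.035] [ -91.  -179.5   89.     0.7]
white 3722 170.8 179.0 [0.5225 0.216  0.076 ] [60. 74.] 90.0
   rect ctr [0.5171 0.2216] [0.234 0.191 0.229 0.191] [-91.  179.9  89.    1.3]
jar 272 202.2 118.1 [0.7083 0.1141 0.11  ] [17.7 17.7] 45.0
   rect ctr [0.7086 0.1131] [0.056 0.057 0.056 0.057] [ -44.2 -136.7  135.5   43.5]
rack 785 309.0 190.5 [ 0.4858 -0.2213  0.03  ] [63.8 20.3] 2.6
   rect ctr [ 0.4904 -0.2263] [0.066 0.206 0.066 0.205] [ -4.  -93.7 174.8  86.3]
dot [0.5388 0.2521 0.076 ]
scene orange 170 [ 0.4929 -0.2255  0.08  ]
scene frame 104 [0.5413 0.2229 0.076 ]
[[-0.909  0.418 -0.001]
 [ 0.418  0.909 -0.002]
 [ 0.    -0.002 -1.   ]]
```

View pics/crop.png

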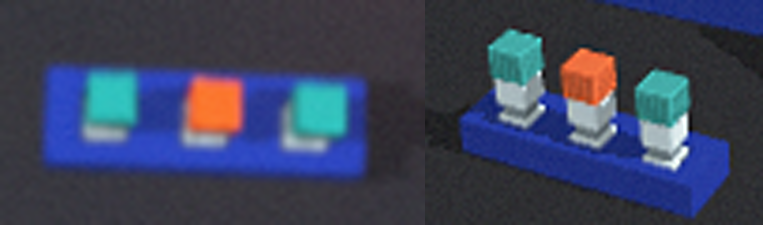

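The crop confirms the orange-capped cell in the middle pocket of the small blue rack. Next I align the yaw.

Call:
play_rows:
  series:
    - [1,[0,0,0],[0,0,1]]
    - [1,[0,0,0],[0,0,1]]
    - [1,[0,0,0],[0,0,1]]
    - [1,[0,0,0],[0,0,1]]
    - [1,[0,0,0],[0,0,1]]
    - [1,[0,0,0],[0,0,1]]
    - [1,[0,0,0],[0,0,1]]
    - [1,[0,0,0],[0,0,1]]
  force: 40

```text
t: 1.1
tool_pos: [0.2608, 0.5676, 0.2305]
tool_rot: [2.201, 2.242, -0.002]
contact_force: [0.8, -0.3, 0.7]
opening: 0.0856
grip_force: 0.0
```

```bash
cat >> h.py <<'E'
def go(x,y,z,yaw=None):
    "remaining shift in tool units (0.05 m) and tool-y yaw error in 8deg units"
    o=ctrl.get_obs();M=R.from_rotvec(o['tool_rot']).as_matrix();a=np.degrees(np.arctan2(M[1,1],M[0,1]))
    print('pos',o['tool_pos'].round(4),'tool-y yaw',round(a,2),'tilt',M[:2,2].round(4),'F',o['contact_force'].round(2),'open',round(o['opening'],4),'t',round(o['t'],2))
    print('shift rows',(M.T@(np.array([x,y,z])-o['tool_pos'])/.05).round(3),'az',None if yaw is None else round((a-yaw)/8,3))
E
python3 -c "
from h import *
d=imaging.get_image('wrist');print(np.array(d['hand_eye']).round(3),d['fx'])
go(.537,.222,.23,-2)"
```

```text
[[-0.001 -0.952 -0.306  0.078]
 [ 1.    -0.001  0.     0.001]
 [-0.    -0.306  0.952 -0.143]
 [ 0.     0.     0.     1.   ]] 331.0626171353898
pos [0.2608 0.5676 0.2306] tool-y yaw 0.89 tilt [-0.0006 -0.0011] F [ 0.21  1.12 -0.95] open 0.0853 t 1.15
shift rows [-6.996  5.415  0.015] az 0.362
```

Call:
play_rows:
  series:
    - [1,[-0.9,0.7,0],[0,0,0.3]]
    - [1,[-0.9,0.7,0],[0,0,0]]
    - [1,[-0.9,0.7,0],[0,0,0]]
    - [1,[-0.9,0.7,0],[0,0,0]]
    - [1,[-0.9,0.7,0],[0,0,0]]
    - [1,[-0.9,0.7,0],[0,0,0]]
    - [1,[-0.9,0.7,0],[0,0,0]]
    - [1,[-0.7,0.5,0],[0,0,0]]

```text
t: 2.15
tool_pos: [0.5271, 0.2123, 0.2309]
tool_rot: [-2.241, -2.201, 0.001]
contact_force: [0.7, 0.8, -0.2]
opening: 0.0854
grip_force: 0.0
```

Call:
play_rows:
  series:
    - [1,[0,0,0],[0,0,0]]
    - [1,[0,0,0],[0,0,0]]

```text
t: 2.4
tool_pos: [0.5258, 0.2145, 0.2309]
tool_rot: [-2.241, -2.201, 0.001]
contact_force: [0.0, 0.4, -0.1]
opening: 0.0856
grip_force: 0.0
```

```bash
python3 - <<'E'
from h import *
a=snap('wrist','w1')['color'];cv2.imwrite('pics/w1x.png',cv2.resize(a,(800,600),interpolation=cv2.INTER_CUBIC))
go(.4905,-.2255,.23,-4)
E
```

```text
pos [0.5256 0.2149 0.231 ] tool-y yaw -0.99 tilt [-0.0007  0.0002] F [-1.16  0.23  0.27] open 0.0853 t 2.45
shift rows [-8.82  -0.55   0.019] az 0.376
```

View pics/w1x.png

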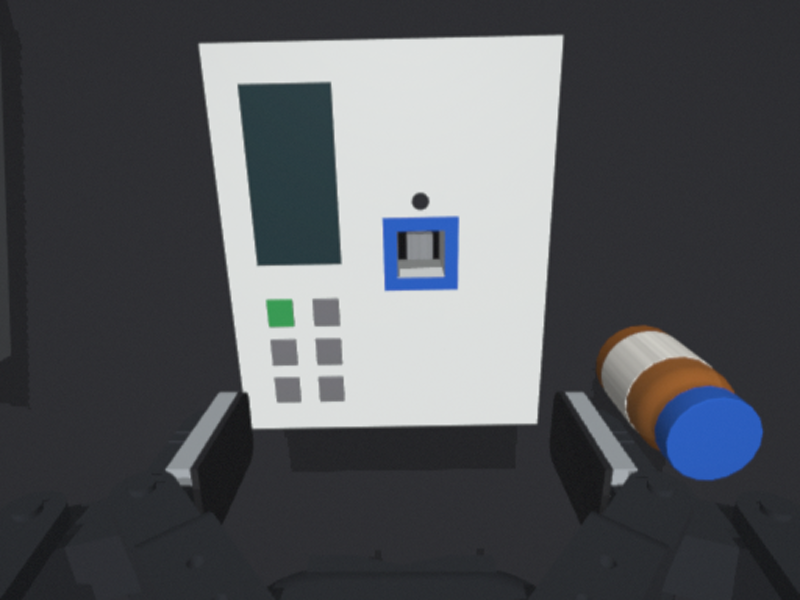

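Wrist view (800x600): the well frame is centred at about (421,254), the ball dot at (420,201), and the case corners at (200,43), (562,36), (538,424) and (253,429). Refining these numerically while the arm moves over to the rack.

```bash
python3 - <<'E'
from h import *
a=cv2.imread('pics/w1.png');h=cv2.cvtColor(a,cv2.COLOR_BGR2HSV)
m=np.zeros(a.shape[:2],np.uint8);x0,y0,x1,y1=235,130,305,195
m[y0:y1,x0:x1]=cv2.inRange(h[y0:y1,x0:x1],(100,120,80),(130,255,255))
c=max(cv2.findContours(m,cv2.RETR_EXTERNAL,cv2.CHAIN_APPROX_NONE)[0],key=cv2.contourArea)
q=cv2.approxPolyDP(c,5,True)[:,0];P=np.array([pt('w1',*p,.076)[:2] for p in q]);print(q.tolist(),P.round(4))
e=np.diff(np.r_[P,P[:1]],axis=0);print(P.mean(0),np.linalg.norm(e,axis=1).round(4),np.degrees(np.arctan2(e[:,1],e[:,0])).round(1))
C=np.array([pt('w1',u*.64,v*.64,.076)[:2] for u,v in [(200,43),(562,36),(538,424),(253,429)]])
e=np.diff(np.r_[C,C[:1]],axis=0);print(C.round(4),np.linalg.norm(e,axis=1).round(4),np.degrees(np.arctan2(e[:,1],e[:,0])).round(1))
D=pt('w1',420.5*.64,201*.64,.076)[:2];print('dot',D,np.linalg.norm(D-P.mean(0)))
E
```

```text
[[292, 139], [245, 140], [247, 185], [292, 184]] [[0.5592 0.2438]
 [0.5168 0.2437]
 [0.5174 0.2012]
 [0.5598 0.2013]]
[0.53833698 0.22249368] [0.0424 0.0425 0.0424 0.0424] [-179.9  -89.1    0.3   90.8]
[[0.4238 0.3377]
 [0.613  0.3374]
 [0.6149 0.1064]
 [0.427  0.1062]] [0.1892 0.2309 0.188  0.2315] [-1.000e-01 -8.950e+01 -1.799e+02  9.080e+01]
dot [0.53866979 0.25344762] 0.03095572947065741
```

Call:
play_rows:
  series:
    - [1,[-1,-0.06,0],[0,0,0.38]]
    - [1,[-1,0,0],[0,0,0]]
    - [1,[-1,0,0],[0,0,0]]
    - [1,[-1,0,0],[0,0,0]]
    - [1,[-1,0,0],[0,0,0]]
    - [1,[-1,0,0],[0,0,0]]
    - [1,[-1,0,0],[0,0,0]]
    - [1,[-1,0,0],[0,0,0]]

```text
t: 3.45
tool_pos: [0.4971, -0.1849, 0.2314]
tool_rot: [2.296, 2.143, 0.001]
contact_force: [0.1, -0.0, 0.2]
opening: 0.0853
grip_force: 0.0
```

Call:
play_rows:
  series:
    - [1,[-0.7,0,0],[0,0,0]]
    - [1,[0,0,0],[0,0,0]]
    - [1,[0,0,0],[0,0,0]]

```text
t: 3.82
tool_pos: [0.4948, -0.2182, 0.2312]
tool_rot: [-2.298, -2.142, -0.001]
contact_force: [0.4, 0.2, -0.2]
opening: 0.0858
grip_force: 0.0
```

```bash
python3 - <<'E'
from h import *
a=snap('wrist','w2')['color'];cv2.imwrite('pics/w2x.png',cv2.resize(a,(800,600),interpolation=cv2.INTER_CUBIC))
go(.4905,-.2255,.23,-4)
E
```

```text
pos [ 0.4949 -0.2181  0.2312] tool-y yaw -3.99 tilt [-0.      0.0005] F [ 0.21 -0.1  -0.51] open 0.0849 t 3.88
shift rows [-0.155 -0.077  0.024] az 0.001
```

View pics/w2x.png

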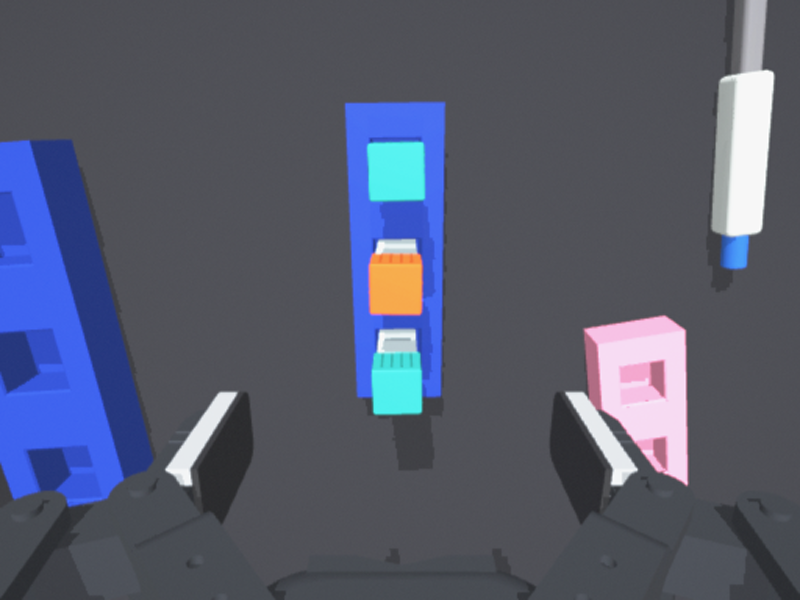

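Wrist view: the orange cap's top face spans columns 369–422 and rows 262–315 (the side face is above it). The teal caps are at (396,171) and (397,388).

```bash
python3 - <<'E'
from h import *
a=cv2.imread('pics/w2.png');print(a[155:205:1,253].tolist()[:20])
f=lambda u,v:pt('w2',u*.64,v*.64,.094)[:2].round(4)
for p in [(369.5,263),(421.5,263),(421.5,315),(370.5,315)]:print(f(*p))
# rack corners at z .03 and teal caps
g=lambda u,v:pt('w2',u*.64,v*.64,.03)[:2].round(4)
A=[g(345,103),g(445,102),g(441,397),g(359,397)];print(A)
for k in range(4):
    e=A[(k+1)%4]-A[k];print(np.linalg.norm(e).round(4),np.degrees(np.arctan2(e[1],e[0])).round(1))
print(np.mean(A,0))
E
```

```text
[[216, 212, 194], [238, 235, 224], [243, 242, 234], [240, 238, 228], [221, 218, 202], [213, 208, 191], [207, 204, 198], [151, 180, 237], [90, 153, 247], [68, 146, 247], [67, 148, 247], [67, 148, 247], [66, 148, 247], [68, 150, 247], [82, 182, 247], [82, 181, 247], [79, 175, 247], [79, 173, 247], [77, 173, 247], [77, 173, 247]]
[ 0.4789 -0.2098]
[ 0.5078 -0.2119]
[ 0.506  -0.2427]
[ 0.4767 -0.2406]
[array([ 0.4677, -0.122 ]), array([ 0.5301, -0.1258]), array([ 0.5178, -0.3319]), array([ 0.4568, -0.3276])]
0.0625 -3.5
0.2065 -93.4
0.0612 176.0
0.2059 87.0
[ 0.4931   -0.226825]
```

```bash
python3 -c "
from h import *
go(.4924,-.2263,.069,-3.6)"
```

```text
pos [ 0.4949 -0.2181  0.2312] tool-y yaw -3.99 tilt [-0.      0.0005] F [ 0.21 -0.1  -0.51] open 0.0849 t 3.88
shift rows [-0.17  -0.038  3.244] az -0.049
```

Call:
play_rows:
  series:
    - [1,[-0.17,-0.04,0.4],[0,0,-0.05]]
    - [1,[0,0,0.6],[0,0,0]]
    - [1,[0,0,0.6],[0,0,0]]
    - [1,[0,0,0.6],[0,0,0]]
    - [1,[0,0,0.6],[0,0,0]]
    - [1,[0,0,0.44],[0,0,0]]
    - [1,[0,0,0],[0,0,0]]
    - [1,[0,0,0],[0,0,0]]

```text
t: 4.88
tool_pos: [0.4922, -0.2279, 0.0696]
tool_rot: [2.291, 2.148, 0.0]
contact_force: [-0.1, 0.3, 0.6]
opening: 0.0856
grip_force: 0.0
```

Call:
play_rows:
  series:
    - [0,[0,0,0],[0,0,0]]
    - [0,[0,0,0],[0,0,0]]
    - [0,[0,0,0],[0,0,0]]
    - [0,[0,0,0],[0,0,0]]
    - [0,[0,0,0],[0,0,0]]
    - [0,[0,0,0],[0,0,0]]
    - [0,[0,0,0],[0,0,0]]
    - [0,[0,0,0],[0,0,0]]
  force: 40

```text
t: 5.88
tool_pos: [0.4924, -0.2283, 0.07]
tool_rot: [2.292, 2.147, 0.0]
contact_force: [-0.4, 1.5, 5.5]
opening: 0.0292
grip_force: 41.7
```

```bash
python3 -c "
from h import *
snap('wrist','w3')
go(.4924,-.2263,.2,0.3)"
```

```text
pos [ 0.4924 -0.2283  0.0699] tool-y yaw -3.72 tilt [ 0.0008 -0.0006] F [-0.83 -0.56  5.43] open 0.0293 t 5.92
shift rows [ 0.038  0.    -2.602] az -0.503
```

View pics/w3.png

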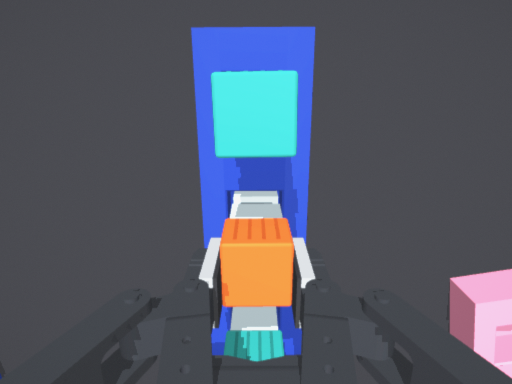

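The cell is gripped. The cap's top face spans columns 222–292 and rows 247–304. I measure its offset in the grip, then lift.

```bash
python3 -c "
from h import *
P=np.array([pt('w3',*q,.094) for q in [(222,247),(292,247),(291,304.5),(222,304.5)]]);print(P.round(4),P.mean(0))
o=ctrl.get_obs();M=R.from_rotvec(o['tool_rot']).as_matrix();print('cell in tool mm',(M.T@(P.mean(0)-o['tool_pos'])*1e3).round(1))"
```

```text
[[ 0.4805 -0.2121  0.094 ]
 [ 0.5085 -0.2139  0.094 ]
 [ 0.5072 -0.2412  0.094 ]
 [ 0.4778 -0.2392  0.094 ]] [ 0.49351677 -0.22661645  0.094     ]
cell in tool mm [  1.7   1.1 -24.1]
```

Call:
play_rows:
  series:
    - [0,[0,0,-0.1],[0,0,0]]
    - [0,[0,0,-0.3],[0,0,0]]
    - [0,[0,0,-0.6],[0,0,0]]
    - [0,[0,0,-0.8],[0,0,0]]
    - [0,[0,0,-0.8],[0,0,0]]
    - [0,[0,0,-0.4],[0,0,-0.25]]
    - [0,[0,0,0],[0,0,-0.25]]
    - [0,[0,0,0],[0,0,0]]

```text
t: 6.92
tool_pos: [0.4911, -0.2274, 0.2172]
tool_rot: [-2.213, -2.225, 0.001]
contact_force: [0.2, -0.4, -0.6]
opening: 0.0292
grip_force: 41.0
```

```bash
python3 -c "
from h import *
go(.5383,.2225,.21,0.3)"
```

```text
pos [ 0.4911 -0.2274  0.2172] tool-y yaw 0.3 tilt [-0.0028  0.0018] F [ 0.23 -0.39 -0.57] open 0.0292 t 6.92
shift rows [8.992 0.992 0.158] az 0.0
```

Call:
play_rows:
  series:
    - [0,[1,0.1,0],[0,0,0]]
    - [0,[1,0.1,0],[0,0,0]]
    - [0,[1,0.1,0],[0,0,0]]
    - [0,[1,0.1,0],[0,0,0]]
    - [0,[1,0.1,0],[0,0,0]]
    - [0,[1,0.1,0],[0,0,0]]
    - [0,[1,0.1,0],[0,0,0]]
    - [0,[1,0.1,0],[0,0,0]]

```text
t: 7.92
tool_pos: [0.5288, 0.1737, 0.2166]
tool_rot: [-2.214, -2.225, 0.005]
contact_force: [1.2, 0.4, -0.8]
opening: 0.0293
grip_force: 41.0
```

Call:
play_rows:
  series:
    - [0,[0.6,0.1,0],[0,0,0]]
    - [0,[0.34,0.07,0.2],[0,0,0]]
    - [0,[0,0,0.5],[0,0,0]]
    - [0,[0,0,0.4],[0,0,0]]
    - [0,[0,0,0],[0,0,0]]
    - [0,[0,0,0],[0,0,0]]
    - [0,[0,0,0],[0,0,0]]

```text
t: 8.8
tool_pos: [0.5391, 0.2192, 0.1657]
tool_rot: [2.216, 2.225, 0.003]
contact_force: [0.1, -0.4, -1.4]
opening: 0.029
grip_force: 41.0
```

```bash
python3 -c "
from h import *
a=snap('wrist','w4')['color'];b=snap('scene','s4')['color']
go(.5378,.2207,.160,0.3)
cv2.imwrite('pics/w4x.png',np.hstack([cv2.resize(a[90:330,130:400],(450,400),interpolation=cv2.INTER_CUBIC),cv2.resize(b[170:290,290:395],(350,400),interpolation=cv2.INTER_CUBIC)]))"
```

```text
pos [0.539  0.2193 0.1655] tool-y yaw 0.26 tilt [0.002  0.0006] F [ 0.2 -0.3  0.1] open 0.0293 t 8.9
shift rows [ 0.028 -0.024  0.111] az -0.005
```

View pics/w4x.png

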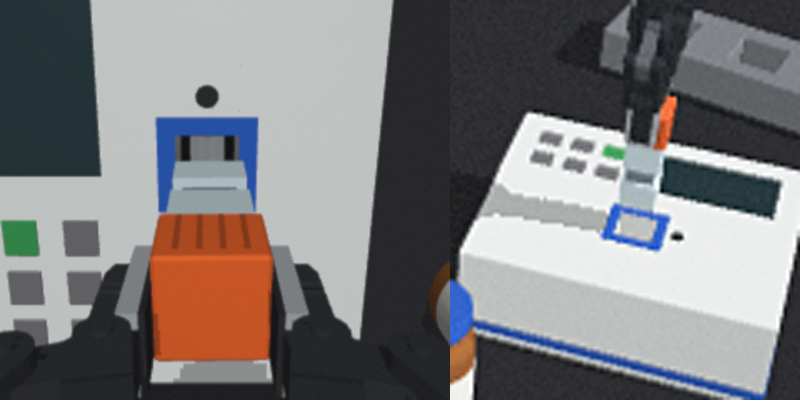

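Left, wrist crop: dot at (206,96), frame top edge from (157,117) to (258,117), cap top face from (152,256) to (272,360). Right, scene: the cell hangs upright over the well.

```bash
python3 -c "
from h import *
o=ctrl.get_obs();tp=o['tool_pos'];M=R.from_rotvec(o['tool_rot']).as_matrix()
f=lambda u,v,z:pt('w4',u/1.6667+130,v/1.6667+90,z)
D=f(206.5,96.5,.076);L=f(157,117,.076);Rr=f(258,117,.076);print('dot',D.round(4),'frame top mid',((L+Rr)/2).round(4),(Rr-L).round(4))
W=(L+Rr)/2-[0,.0212,0];print('well by frame',W.round(4),'by dot',(D-[0,.031,0]).round(4))
C=[f(u,v,tp[2]+.0241) for u,v in [(152,256),(272,256),(271,360),(154,360)]];print(np.round(C,4));c=np.mean(C,0)
print('cell in tool mm',(M.T@(c-tp)*1e3).round(1),'err to well mm',((W-c)*1e3).round(1))
"
```

```text
dot [0.5383 0.2533 0.076 ] frame top mid [0.5387 0.2443 0.076 ] [0.0436 0.0001 0.    ]
well by frame [0.5387 0.2231 0.076 ] by dot [0.5383 0.2223 0.076 ]
[[0.5258 0.2359 0.1896]
 [0.5546 0.236  0.1896]
 [0.5554 0.2064 0.1896]
 [0.5254 0.2063 0.1896]]
cell in tool mm [  1.9   1.4 -24.1] err to well mm [  -1.6    2.  -113.6]
```

Call:
play_rows:
  series:
    - [0,[0.03,-0.034,0.2],[0,0,0]]
    - [0,[0,0,0.2],[0,0,0]]
    - [0,[0,0,0.1],[0,0,0]]
    - [0,[0,0,0.05],[0,0,0]]
    - [0,[0,0,0.05],[0,0,0]]
    - [0,[0,0,0],[0,0,0]]

```text
t: 9.65
tool_pos: [0.537, 0.2208, 0.1344]
tool_rot: [2.216, 2.226, 0.001]
contact_force: [0.6, 0.4, -1.2]
opening: 0.0292
grip_force: 40.9
```

```bash
python3 -c "
from h import *
go(.5373,.2208,.133,0.3);print(ctrl.get_obs()['wrist_torque'].round(2))"
```

```text
pos [0.537  0.2208 0.1344] tool-y yaw 0.28 tilt [0.001  0.0001] F [ 0.57  0.44 -1.23] open 0.0292 t 9.65
shift rows [0.001 0.006 0.028] az -0.003
[ 0.01 -0.41  0.03]
```

Call:
play_rows:
  series:
    - [0,[0,0,0.04],[0,0,0]]
    - [0,[0,0,0.04],[0,0,0]]
    - [0,[0,0,0],[0,0,0]]
    - [0,[0,0,0],[0,0,0]]

```text
t: 10.15
tool_pos: [0.537, 0.2208, 0.1305]
tool_rot: [2.216, 2.226, 0.001]
contact_force: [3.9, 0.5, -0.7]
opening: 0.0292
grip_force: 40.9
```

Call:
play_rows:
  series:
    - [0,[0,0,0.04],[0,0,0]]
    - [0,[0,0,0.04],[0,0,0]]
    - [0,[0,0,0],[0,0,0]]
    - [0,[0,0,0],[0,0,0]]

```text
t: 10.65
tool_pos: [0.537, 0.2203, 0.1265]
tool_rot: [2.215, 2.226, -0.0]
contact_force: [3.1, -3.7, 1.3]
opening: 0.0293
grip_force: 41.1
```

Call:
play_rows:
  series:
    - [0,[0,0,0.04],[0,0,0]]
    - [0,[0,0,0.04],[0,0,0]]
    - [0,[0,0,0],[0,0,0]]
    - [0,[0,0,0],[0,0,0]]

```text
t: 11.15
tool_pos: [0.537, 0.2202, 0.1224]
tool_rot: [2.215, 2.226, -0.0]
contact_force: [3.7, -4.2, 2.8]
opening: 0.0293
grip_force: 41.2
```

Call:
play_rows:
  series:
    - [0,[0,0.012,0.04],[0,0,0]]
    - [0,[0,0,0.04],[0,0,0]]
    - [0,[0,0,0],[0,0,0]]
    - [0,[0,0,0],[0,0,0]]

```text
t: 11.65
tool_pos: [0.5371, 0.2203, 0.1182]
tool_rot: [2.216, 2.226, -0.002]
contact_force: [2.0, -5.0, 2.8]
opening: 0.0293
grip_force: 41.4
```

Call:
play_rows:
  series:
    - [0,[0,0,0.04],[0,0,0]]
    - [0,[0,0,0.04],[0,0,0]]
    - [0,[0,0,0],[0,0,0]]
    - [0,[0,0,0],[0,0,0]]

```text
t: 12.15
tool_pos: [0.5371, 0.2203, 0.1144]
tool_rot: [2.216, 2.226, -0.002]
contact_force: [1.7, -4.9, 2.6]
opening: 0.0293
grip_force: 41.4
```

Call:
play_rows:
  series:
    - [0,[0,0,0.04],[0,0,0]]
    - [0,[0,0,0.04],[0,0,0]]
    - [0,[0,0,0],[0,0,0]]
    - [0,[0,0,0],[0,0,0]]

```text
t: 12.65
tool_pos: [0.5371, 0.2202, 0.1104]
tool_rot: [2.216, 2.226, -0.002]
contact_force: [2.2, -5.0, 2.6]
opening: 0.0291
grip_force: 41.5
```

Call:
play_rows:
  series:
    - [0,[0,0,0.04],[0,0,0]]
    - [0,[0,0,0],[0,0,0]]
    - [0,[0,0,0],[0,0,0]]

```text
t: 13.02
tool_pos: [0.5371, 0.2202, 0.1085]
tool_rot: [2.216, 2.226, -0.002]
contact_force: [2.8, -4.3, 3.2]
opening: 0.0294
grip_force: 41.5
```

Call:
play_rows:
  series:
    - [0,[0,0,0.04],[0,0,0]]
    - [0,[0,0,0],[0,0,0]]
    - [0,[0,0,0],[0,0,0]]

```text
t: 13.4
tool_pos: [0.5371, 0.2202, 0.1065]
tool_rot: [2.216, 2.226, -0.002]
contact_force: [2.2, -5.1, 3.7]
opening: 0.0293
grip_force: 41.5
```

Call:
play_rows:
  series:
    - [0,[0,0,0.04],[0,0,0]]
    - [0,[0,0,0],[0,0,0]]
    - [0,[0,0,0],[0,0,0]]

```text
t: 13.78
tool_pos: [0.5371, 0.2202, 0.1045]
tool_rot: [2.216, 2.226, -0.002]
contact_force: [1.7, -5.4, 3.2]
opening: 0.0295
grip_force: 41.5
```

Call:
play_rows:
  series:
    - [0,[0,0,0.04],[0,0,0]]
    - [0,[0,0,0],[0,0,0]]
    - [0,[0,0,0],[0,0,0]]

```text
t: 14.15
tool_pos: [0.5371, 0.2202, 0.1023]
tool_rot: [2.216, 2.226, -0.002]
contact_force: [1.2, -5.4, 2.5]
opening: 0.0291
grip_force: 41.4
```

Call:
play_rows:
  series:
    - [0,[0,0,0.03],[0,0,0]]
    - [0,[0,0,0],[0,0,0]]
    - [0,[0,0,0],[0,0,0]]

```text
t: 14.52
tool_pos: [0.537, 0.2202, 0.1004]
tool_rot: [2.216, 2.226, -0.002]
contact_force: [2.8, -4.7, 1.8]
opening: 0.0295
grip_force: 41.2
```

Call:
play_rows:
  series:
    - [0,[0,0,0.03],[0,0,0]]
    - [0,[0,0,0],[0,0,0]]
    - [0,[0,0,0],[0,0,0]]

```text
t: 14.9
tool_pos: [0.537, 0.2203, 0.0984]
tool_rot: [2.216, 2.226, -0.002]
contact_force: [3.3, -4.0, -1.1]
opening: 0.0294
grip_force: 40.9
```

```bash
python3 -c "
from h import *
a=snap('wrist','w5')['color'];b=snap('scene','s5')['color']
go(.5373,.2208,.10,0.3)
cv2.imwrite('pics/w5x.png',np.hstack([cv2.resize(a[90:330,130:400],(450,400),interpolation=cv2.INTER_CUBIC),cv2.resize(b[190:270,310:380],(350,400),interpolation=cv2.INTER_CUBIC)]))"
```

```text
pos [0.537  0.2202 0.0984] tool-y yaw 0.27 tilt [-0.0004 -0.0011] F [ 3.49 -3.92 -1.13] open 0.0295 t 15.0
shift rows [ 0.011  0.006 -0.031] az -0.003
```

View pics/w5x.png

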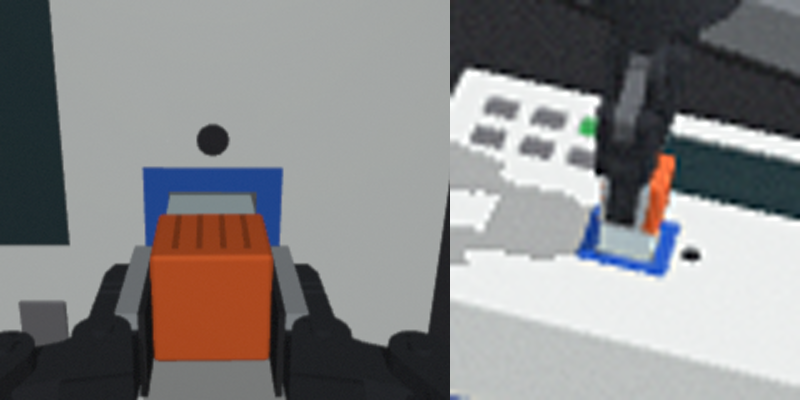

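The cell is seated in the well with its cap above the frame (wrist crop: cap top face at (152–272, 255–360)). The load has fallen from 3.2 to -1.1 N, so the ball is springing into the waist. I go on in 0.5 mm steps.

Call:
play_rows:
  series:
    - [0,[0,0,0.015],[0,0,0]]
    - [0,[0,0,0],[0,0,0]]
    - [0,[0,0,0],[0,0,0]]

```text
t: 15.38
tool_pos: [0.5371, 0.2203, 0.0981]
tool_rot: [2.216, 2.227, -0.002]
contact_force: [3.1, -4.1, 0.3]
opening: 0.0294
grip_force: 41.2
```

Call:
play_rows:
  series:
    - [0,[0,0,0.015],[0,0,0]]
    - [0,[0,0,0],[0,0,0]]
    - [0,[0,0,0],[0,0,0]]

```text
t: 15.75
tool_pos: [0.537, 0.2207, 0.0975]
tool_rot: [-2.216, -2.227, 0.001]
contact_force: [3.3, -3.9, -0.7]
opening: 0.0296
grip_force: 41.1
```

Call:
play_rows:
  series:
    - [0,[0,0,0.015],[0,0,0]]
    - [0,[0,0,0],[0,0,0]]
    - [0,[0,0,0],[0,0,0]]

```text
t: 16.12
tool_pos: [0.5371, 0.2209, 0.097]
tool_rot: [-2.216, -2.227, -0.0]
contact_force: [1.8, -3.2, 1.5]
opening: 0.029
grip_force: 41.2
```

Call:
play_rows:
  series:
    - [0,[0,0,0.015],[0,0,0]]
    - [0,[0,0,0],[0,0,0]]
    - [0,[0,0,0],[0,0,0]]

```text
t: 16.5
tool_pos: [0.5371, 0.221, 0.0965]
tool_rot: [-2.216, -2.227, -0.0]
contact_force: [0.4, -2.6, 3.8]
opening: 0.0295
grip_force: 41.5
```

Call:
play_rows:
  series:
    - [0,[0,0,0.012],[0,0,0]]
    - [0,[0,0,0],[0,0,0]]
    - [0,[0,0,0],[0,0,0]]

```text
t: 16.88
tool_pos: [0.5372, 0.2209, 0.0958]
tool_rot: [-2.216, -2.227, -0.0]
contact_force: [-0.5, -1.4, 4.6]
opening: 0.0293
grip_force: 41.6
```

Call:
play_rows:
  series:
    - [0,[0,0,0.012],[0,0,0]]
    - [0,[0,0,0],[0,0,0]]
    - [0,[0,0,0],[0,0,0]]

```text
t: 17.25
tool_pos: [0.5372, 0.2209, 0.0951]
tool_rot: [-2.216, -2.227, -0.0]
contact_force: [0.2, -1.1, 4.3]
opening: 0.0294
grip_force: 41.7
```

Call:
play_rows:
  series:
    - [0,[0,0,0.01],[0,0,0]]
    - [0,[0,0,0],[0,0,0]]
    - [0,[0,0,0],[0,0,0]]

```text
t: 17.62
tool_pos: [0.5372, 0.2209, 0.095]
tool_rot: [-2.216, -2.227, -0.0]
contact_force: [-1.7, -1.6, 6.1]
opening: 0.0293
grip_force: 41.9
```

Call:
play_rows:
  series:
    - [0,[0,0,0.01],[0,0,0]]
    - [0,[0,0,0],[0,0,0]]
    - [0,[0,0,0],[0,0,0]]

```text
t: 18.0
tool_pos: [0.5373, 0.2209, 0.095]
tool_rot: [-2.216, -2.227, -0.0]
contact_force: [-2.2, -0.6, 8.0]
opening: 0.0296
grip_force: 42.2
```

The load climbs to 8 N with z stopped at 0.095, so that is the floor. I ease off, release and retreat.

Call:
play_rows:
  series:
    - [0,[0,0,-0.016],[0,0,0]]
    - [0,[0,0,0],[0,0,0]]
    - [0.6,[0,0,0],[0,0,0]]
    - [0.8,[0,0,0],[0,0,0]]
    - [1,[0,0,0],[0,0,0]]
    - [1,[0,0,0],[0,0,0]]
    - [1,[0,0,0],[0,0,0]]
    - [1,[0,0,0],[0,0,0]]
  force: 20

```text
t: 19.0
tool_pos: [0.5372, 0.2208, 0.0949]
tool_rot: [-2.216, -2.227, -0.0]
contact_force: [-0.4, 0.5, 0.8]
opening: 0.0852
grip_force: 0.0
```

Call:
play_rows:
  series:
    - [1,[0,0,-0.2],[0,0,0]]
    - [1,[0,0,-0.6],[0,0,0]]
    - [1,[0,0,-0.9],[0,0,0]]
    - [1,[0,0,-0.5],[0,0,0]]
    - [1,[0,0,0],[0,0,0]]
    - [1,[0,0,0],[0,0,0]]

```text
t: 19.75
tool_pos: [0.5366, 0.2206, 0.2038]
tool_rot: [-2.215, -2.226, 0.002]
contact_force: [-0.1, -0.4, 0.2]
opening: 0.0853
grip_force: 0.0
```

```bash
python3 -c "
from h import *
a=snap('wrist','w6')['color'];b=snap('scene','s6')['color']
go(.5373,.2208,.0955,0.3)
for dz in (0,.005,.010):print(dz,[np.round(pix('s6',[.5373+s*.015,.2215,.076+.040+dz]),1) for s in(-1,1)])
cv2.imwrite('pics/w6x.png',np.hstack([cv2.resize(a[90:330,130:400],(450,400),interpolation=cv2.INTER_CUBIC),cv2.resize(b[190:270,310:380],(350,400),interpolation=cv2.INTER_CUBIC)]))"
```

```text
pos [0.5362 0.2205 0.2028] tool-y yaw 0.28 tilt [-0.0033 -0.0009] F [-0.2  -0.19  0.31] open 0.0853 t 19.85
shift rows [0.008 0.03  2.145] az -0.003
0 [array([348.4, 220.8]), array([345.8, 227.9])]
0.005 [array([348.6, 219.2]), array([346.1, 226.2])]
0.01 [array([348.8, 217.6]), array([346.3, 224.6])]
```

View pics/w6x.png

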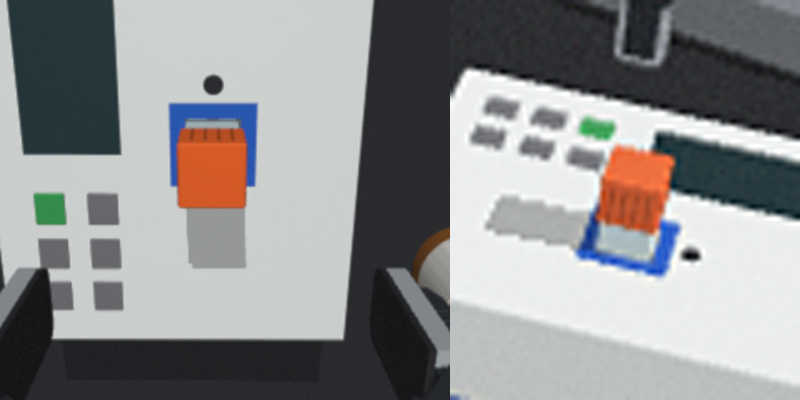

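The cell stands upright in the well and clear of the gripper, with about 6 px (roughly 17 mm) of glass between cap and rim. One numerical check of the cap height against "clicked" before handing in.

```bash
python3 -c "
from h import *
d=cv2.imread('pics/s6.png');h=cv2.cvtColor(d[190:270,310:380],cv2.COLOR_BGR2HSV);m=cv2.inRange(h,(3,120,90),(18,255,255));ys,xs=np.nonzero(m);print('cap px u',xs.min()+310,xs.max()+310,'v',ys.min()+190,ys.max()+190,'c',xs.mean()+310,ys.mean()+190)
for b in (.086,.091,.093,.096,.101,.110):
    P=np.array([pix('s6',[.5373+i*.015,.2225+j*.015,b+k*.028]) for i in(-1,1) for j in(-1,1) for k in(0,1)]);print(b,P.min(0).round(1),P.max(0).round(1))
d=snap('scene','s7')['color'];print('diff since',cv2.absdiff(d,cv2.imread('pics/s6.png'))[200:245,335:360].mean())
"
```

```text
cap px u 339 354 v 219 236 c 346.6453201970443 227.3399014778325
0.086 [338.8 220.2] [354.7 239. ]
0.091 [339.  218.6] [355.  237.4]
0.093 [339.1 218. ] [355.1 236.7]
0.096 [339.2 217. ] [355.2 235.8]
0.101 [339.5 215.4] [355.5 234.2]
0.11 [339.9 212.4] [356.  231.3]
diff since 2.0957037037037036
```

```bash
python3 -c "
from h import *
print(ctrl.finish_job())"
```

```text
the job is handed in; nothing more can be done
None
```

The orange-capped cell is clicked home upright in the photometer well (floor felt at about 8 N) and released, the bystanders were left alone, and the job was handed in at about 20 s of the 61 s allowed.

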